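# Pack the soap and hook the gift case shut

### The job

Put the bar of soap into the wooden presentation case, push the case's lid fully shut, and then swing the steel hook on its front down over the stud on the lid until it rests fully home. Leave the other goods standing where they are.

Things in the scene. Friction and masses are not known exactly. Their poses are not given: they have to be found in the camera images.
- case: Pine presentation case, fixed to the sideboard: an open-topped box 140 mm deep (own x), 220 mm wide (own y), 90 mm high to the rim, walls 8 mm and floor 8 mm thick, inside 124 x 204 mm. Origin at the centre of its underside, on the sideboard top; own -x is the front, turned towards the robot, own +y the left as the robot sees it, z up. All lengths below that say 'case' are in this frame.
- case_floor (a point): Centre of the case's inner floor (case 0, 0, 8 mm).
- lid (a joint): Angle of the case's lid about its hinge: 0 is shut flat on the rim, it grows as the lid opens (1.57 is upright, 1.75 the stop); it starts about upright. The hinge is stiff: the lid stays wherever it is left and has to be pushed all the way down (about 5 N at its middle). The lid is a pine plate 142 mm long from the hinge, 224 mm wide, 10 mm thick; shut, its upper face is 100 mm above the sideboard.
- lid_hinge (a point): Point on the lid's hinge line, at the middle of the back rim (case 70, 0, 90 mm). The line runs along case y; the lid's underside lies in it, its upper (outer) face 10 mm off.
- lid_edge (a point): Middle of the lid's free edge on its outer face, 140 mm from the hinge line. At case y = -50 to +10 mm an apron 60 mm wide and 8 mm thick hangs at this edge, 33 mm beyond the lid's underside, and comes down in front of the case's front; it carries the stud.
- stud (a point): Middle of the stud, the catch of the hook: a steel pin 10 mm thick, 20 mm long, standing out forward from the lid's apron (at case -89, -20, 65 mm when the lid is shut). It moves with the lid.
- hook (a joint): Angle of the steel hook on the case's front: 0 is home, the bar level and its underside lying on the stud of the shut lid; it grows as the hook swings up and over towards case +y (1.57 points straight up, 2.0 is the stop). It starts about upright. Stiff pivot: it stays where it is left and needs about 1 N at its end to turn. If it is down first, the stud strikes it and the lid cannot shut.
- hook_pivot (a point): Middle of the hook's pivot, on the front of the case near its left end (case -89, 75, 75 mm). The pivot axis runs along case x; the hook swings in the upright plane through this point, 19 mm before the case's front face.
- hook_end (a point): Middle of the hook's bar at its free end, 107 mm from the pivot. The bar is 12 mm wide (along case x) and 10 mm thick; a short nose hangs below it here and drops beyond the stud; from here a finger tab curls up to 20 mm above the bar's middle and 20 mm further out. Between 20 and 100 mm from the pivot the bar's upper side is plain and can be pushed.
- soap: Wrapped bar of soap with rounded edges, the only one here, 53 mm (own x) x 78 mm (own y) x 26 mm high, 0.1 kg, lying flat on the sideboard to the left of the case, its long side roughly pointing away from the robot. Origin at the centre of its underside.
- candle: Bystander, loose: candle in a straight glass, 70 mm across, 78 mm high. Origin at the centre of its underside.
- tall_carton: Bystander, loose: upright printed carton, 34 x 52 x 112 mm. Origin at the centre of its underside.
- dropper: Bystander, loose: dropper bottle, 36 mm across, 100 mm high. Origin at the centre of its underside.
- brush: Bystander, loose: wooden nail brush, 36 x 92 x 33 mm. Origin at the centre of its underside.
- jar: Bystander, loose: cream jar with bamboo lid, 68 mm across, 58 mm high. Origin at the centre of its underside.
There are look-alikes about, which are no part of the job. Leave any pink or yellow look-alike of the soap alone.

How it is judged:
By the outcome, as a careful person would: the job done as asked, in the order asked, and still so for the second after the job is handed in, with the robot touching nothing.
It also fails if it takes over 58 s, if anything falls off the work surface, if the arm or the gripper's body presses on something with over 40 N, if the wrist force passes 120 N, or if a joint passes its speed limit or range.

### The arm

A 6-joint arm with a two-finger parallel gripper is mounted at the origin on a cart in front of the work surface, level with it; the furniture and walls round the work are solid. World frame = base frame: x ahead of the robot, y to its left, z up, the work surface at z = 0. Lengths are in m, angles in rad, forces in N, time in s.
With the tool pointing down it reaches from about 0.3 to 0.775 m from the base axis. Payload 14.6 kg.
Tool frame: the origin (TCP) lies midway between the tips of the shut fingers; the grasp point (between the pads) lies 19 mm behind it; z points along the fingers, y is the line along which they close (so a half turn about z gives the same grasp; the last joint's range is limited). The gripper opens to 94 mm and grips with 3 to 60 N. Pads are 16 mm wide; open, the fingers measure 119 mm over their backs; the gripper's body (75 mm by 177 mm) begins 78 mm behind the grasp point.
Start: joints at [1.254, 0.3, 1.521, -0, 1.321, -0.067], TCP at [0.136, 0.533, 0.205] pointing down, gripper open.
Joint ranges: [-3.03, 3.03], [-0.79, 2.21], [0.23, 2.52], [-1.04, 4.18], [0, 3.07], [-2.55, 2.55]. Speed limits (rad/s): [2.22, 2.22, 2.57, 3.14, 3.14, 3.14].

### API

Orientations are given as [roll, pitch, yaw] about the fixed x, y, z axes, in that order (R = Rz(yaw) Ry(pitch) Rx(roll)).
In Python, from station import * gives the robot as it stands.
- The arm moves only by the tool send_rows, never from a script. Its argument "targets" is a list of rows, each an object of numbers: "x", "y", "z": the shift along the world's x, y, z in units of 0.2 m (1.0 is 0.2 m); "spin": the turn about the world's z in units of pi/2 rad (1.0 is pi/2 rad); "claw": the finger opening in mm, from 0 to 94. A call has 1 to 20 rows; each row shifts and turns the commanded pose from where the row before left it; what a row does not reach is not made up. A row lasts 1/10 s, in which the tool goes at most 50 mm and 8.59 degrees, less where a joint would pass 70% of its speed; a pose out of reach is approached as far as the arm can. A call with a number of a shift or a turn outside -1 to 1 is refused whole. A call with a gripper value outside its range is refused whole. The fingers move at their own pace and stop on an object; "force" is the grip in N (left out, the last holds). Time passes only in rows, so rows that do not move let the fingers close. It gives the time, the measured TCP pose, the force, the opening and the grip force at its end, in the units of the state.
- get_obs(): the state, without advancing time (a new reading comes with each control period).
- camera(name): name is "side" or "top"; returns the picture (384x512x3 uint8, blue, green, red); there is no depth.
- camera_model(name): a dict with "fovy" (degrees; the focal length in pixels is half the picture's height over the tangent of half this angle, whatever the lens; pixels are square), "cx", "cy" (the principal point, pixels), "T" (4x4, takes a point from camera to world coordinates). Camera axes: x right, y down, z forward; pixel columns grow to the right and rows downward; lengths in m; the calibration is good to about 2 mm. A picture is of the moment at which its call begins. camera_model takes no time and is no camera call.
- hand_in(): hands the job in; it is judged then, once.
The state is a dict: "time_s": time; "qpos": joint angles; "joint_vel": joint speeds; "tau": joint torques, N m; "ee_pos": TCP position; "eef_rot": TCP orientation; "force": force on the tool from outside, world axes, zero at the start; "moment": the same for the moment, N m; "grip_width": finger opening in m; "grip_force": force on a finger pad.
Only numpy, scipy, OpenCV 4.12 (cv2) and the standard library are available. Lean on these libraries where they do the work, as an engineer would, in place of code of your own. Each camera call takes 0.05 s, during which the arm holds its last target. There are 200 camera calls.

## Working session

There is one attempt and no reset: what is moved stays moved. The work goes in short steps, Python scripts to look and compute and a tool call to move; the robot and the scene stay as the last step left them, time stands still between calls to the robot, and variables do not carry over. Pictures are saved under pics/ and viewed, at most 10 in all, crops included, and the job is handed in when it is done.

Besides the shell and the picture viewer there is one more tool, called after "Emit:" as name([rows], argument=value, ...), one row to a line, values as JSON. send_rows: Moves the arm, as the interface text tells. Its arguments: {"type":"object","properties":{"targets":{"type":"array"},"force":{"type":"number"}},"required":["targets"]}

```bash
mkdir -p pics
cat > h.py <<'E'
from station import *
import numpy as np, cv2
def ray(n,u,v):
    m=camera_model(n);f=192/np.tan(np.radians(m["fovy"])/2);T=np.array(m["T"])
    return T[:3,3],T[:3,:3]@np.array([(u-m["cx"])/f,(v-m["cy"])/f,1])
def onz(n,u,v,z):
    o,d=ray(n,u,v);return o+d*(z-o[2])/d[2]
def proj(n,p):
    m=camera_model(n);f=192/np.tan(np.radians(m["fovy"])/2);T=np.array(m["T"])
    q=T[:3,:3].T@(np.array(p)-T[:3,3]);return q[:2]/q[2]*f+[m["cx"],m["cy"]]
def tri(u1,u2,a="side",b="top"):
    o1,d1=ray(a,*u1);o2,d2=ray(b,*u2)
    s=np.linalg.lstsq(np.c_[d1,-d2],o2-o1,rcond=None)[0]
    p,q=o1+s[0]*d1,o2+s[1]*d2;return (p+q)/2,np.linalg.norm(p-q)
E
python3 - <<'E'
from h import *
for n in("top","side"):
    i=camera(n);cv2.imwrite(f"pics/{n}0.png",i)
    m=camera_model(n);print(n,m["fovy"],m["cx"],m["cy"],np.round(m["T"],3).tolist())
    cv2.imwrite(f"pics/{n}0b.png",cv2.resize(i,(800,600),interpolation=cv2.INTER_CUBIC))
E
```

```text
top 52.09020709579011 259.17118728098313 189.9352103082583 [[0.021, -0.98, 0.197, 0.334], [-1.0, -0.02, 0.003, 0.119], [0.001, -0.197, -0.98, 1.143], [0.0, 0.0, 0.0, 1.0]]
side 48.941272740730746 251.33202556834976 195.82315673560484 [[-0.983, -0.118, 0.14, 0.343], [-0.183, 0.616, -0.766, 1.123], [0.004, -0.779, -0.627, 0.924], [0.0, 0.0, 0.0, 1.0]]
```

View pics/top0b.png

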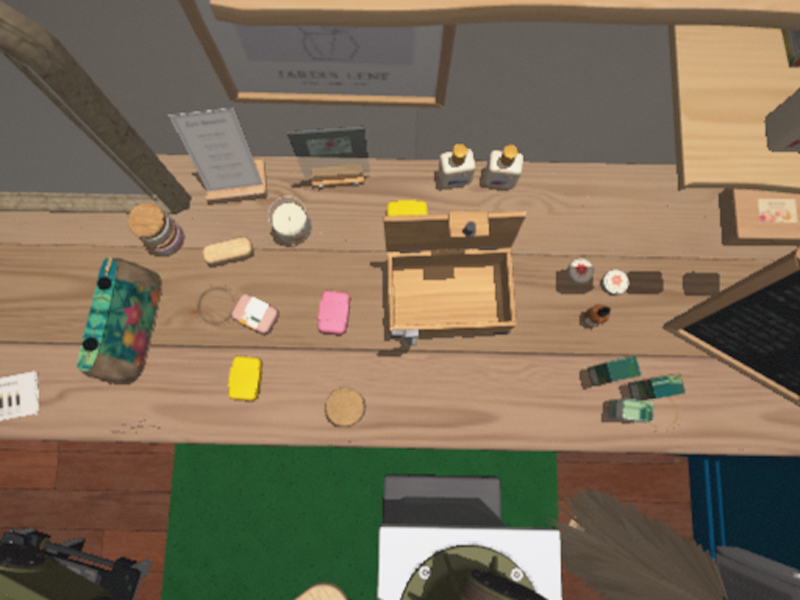

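View pics/side0b.png

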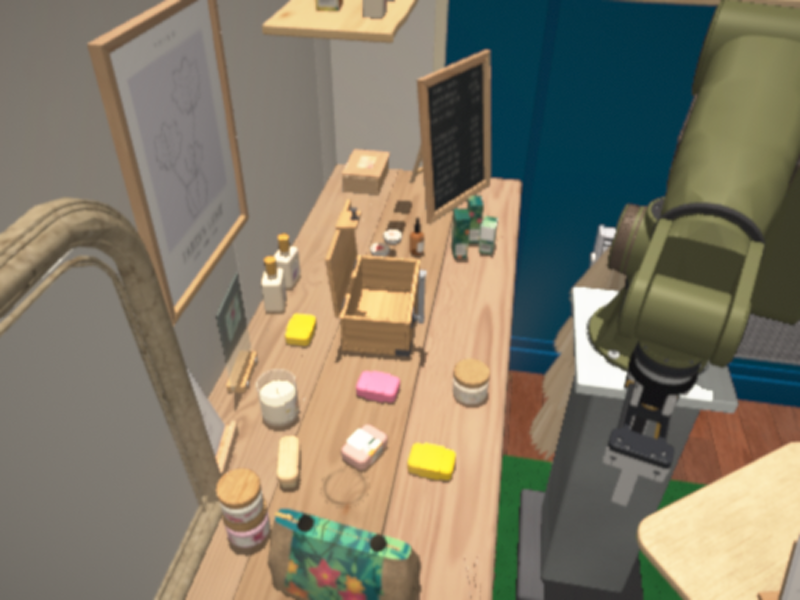

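The top view shows the case at about (450,290) of 800 px with its lid upright behind it, and the hook upright at (405,335). A pale wrapped bar sits at (255,313), with a pink look-alike at (333,312) and a yellow one at (245,378). In the side view the wrapped bar is at (364,446). I'll zoom in to measure.

Run:
```python
from h import *
t=cv2.imread("pics/top0.png");s=cv2.imread("pics/side0.png")
a=cv2.resize(t[170:260,130:250],(640,480),interpolation=cv2.INTER_CUBIC)[:, :400]
b=cv2.resize(s[255:315,205:285],(400,300),interpolation=cv2.INTER_CUBIC)
c=cv2.resize(t[130:230,235:345],(400,364),interpolation=cv2.INTER_CUBIC)
d=cv2.resize(s[120:240,200:290],(300,400)[:2],interpolation=cv2.INTER_CUBIC)
o=np.zeros((600,800,3),np.uint8);o[:300,:400]=b
a=cv2.resize(t[170:230,130:210],(400,300),interpolation=cv2.INTER_CUBIC);o[300:,:400]=a
o[:300,400:]=cv2.resize(t[130:223,235:359],(400,300),interpolation=cv2.INTER_CUBIC)
o[300:,400:]=cv2.resize(s[120:240,190:350],(400,300),interpolation=cv2.INTER_CUBIC)
cv2.imwrite("pics/z.png",o)
# soap mask: differs from wood (low saturation/pinkish)
for n,i,(r0,r1,c0,c1) in(("top",t,(180,222,142,184)),("side",s,(266,304,213,254))):
    h=cv2.cvtColor(i[r0:r1,c0:c1],cv2.COLOR_BGR2LAB).astype(int)
    print(n,"\n",(h[::4,::3,2]),"\n",h[::4,::3,0])
```

```text
top 
 [[151 151 150 150 151 151 151 151 151 150 150 150 151 151]
 [147 149 151 150 150 150 151 150 150 150 150 150 150 150]
 [150 150 149 149 149 145 148 150 151 150 150 150 150 150]
 [150 151 150 150 143 143 135 132 137 151 150 150 150 150]
 [150 150 150 143 143 140 132 132 132 131 143 147 151 150]
 [151 151 143 143 143 142 132 131 131 138 143 143 142 150]
 [149 146 149 141 171 144 135 133 137 142 143 140 150 151]
 [150 150 150 150 149 156 150 131 143 143 142 147 151 151]
 [150 150 150 151 150 150 151 145 140 141 136 151 150 150]
 [149 150 150 149 150 150 150 150 150 149 149 150 150 150]
 [150 150 151 149 150 151 151 150 151 150 150 150 150 150]] 
 [[154 154 153 153 155 153 151 153 151 150 151 151 153 153]
 [130 145 154 151 144 138 141 140 142 143 144 144 144 144]
 [155 152 148 143 153 168 136 142 142 145 145 146 147 147]
 [152 151 144 147 198 200 232 241 222 154 154 155 154 154]
 [150 147 150 192 201 221 241 242 242 242 177 144 156 155]
 [156 149 156 198 201 225 238 242 242 222 204 201 116 150]
 [146 118 141 149 197 218 223 132 215 205 204 143 149 150]
 [145 151 148 149 141 125 221
[... 698 characters left out ...]
57 153 144 142 142 143 150 157 157 157 157 157]
 [156 156 156 157 155 153 150 154 157 157 157 157 158 155]] 
 [[191 191 180 179 182 191 189 191 183 179 188 187 187 184]
 [193 185 180 179 187 191 188 193 182 182 188 186 188 178]
 [191 178 180 181 190 212 232 233 232 218 188 186 186 182]
 [185 178 178 185 242 254 254 254 245 233 232 214 181 189]
 [179 178 178 242 254 254 254 253 196 252 240 165 179 185]
 [175 176 207 235 237 252 253 253 250 242 157 124 179 183]
 [173 173 162 217 234 236 236 241 218 147 123 177 182 184]
 [174 182 138 129 154 207 227 188 145 133 184 184 181 184]
 [187 190 185 159 116 132 141 130 142 182 190 184 183 179]
 [180 180 178 183 177 158 139 167 186 188 188 183 184 168]]
```

View pics/z.png

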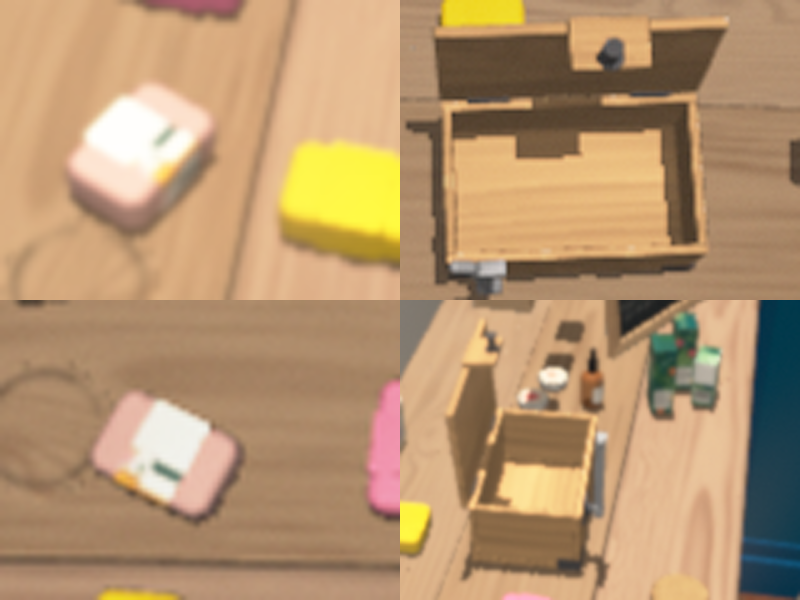

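The crops show the soap as the pale pink bar with a white label; in the top crop its long axis runs left-up to right-down. The case rim, lid and stud are clear, and the hook stands at the case's front left.

Run:
```python
from h import *
t=cv2.imread("pics/top0.png");s=cv2.imread("pics/side0.png")
for n,i,(r0,r1,c0,c1),th in(("top",t,(180,222,142,184),147),("side",s,(264,306,211,256),150)):
    m=(cv2.cvtColor(i[r0:r1,c0:c1],cv2.COLOR_BGR2LAB)[...,2]<th).astype(np.uint8)
    m=cv2.morphologyEx(m,cv2.MORPH_CLOSE,np.ones((3,3)))
    k=max(cv2.findContours(m,0,2)[0],key=cv2.contourArea)
    for z in (.013,.02):
        w=np.array([onz(n,p[0]+c0,p[1]+r0,z)[:2] for p in k[:,0]],np.float32)
        (c,sz,a)=cv2.minAreaRect(w*1000);print(n,z,c,sz,a)
# case rim outer corners (zoom px -> px)
zc=np.array([[48,260],[305,244],[297,95],[44,103]])/[400/124,300/93]+[235,130]
w=np.array([onz("top",*p,.09)[:2] for p in zc]);print(w*1000)
print([np.linalg.norm(w[i]-w[(i+1)%4]).round(3) for i in range(4)])
m=np.array([[-70,110],[-70,-110],[70,-110],[70,110]])/1000
wc=w.mean(0);A=(w-wc).T@m;yaw=np.arctan2(A[1,0]-A[0,1],A[0,0]+A[1,1]);print("case",wc,yaw)
R=np.array([[np.cos(yaw),-np.sin(yaw)],[np.sin(yaw),np.cos(yaw)]])
W=lambda p:np.r_[wc+R@np.array(p[:2])/1000,p[2]/1000]
print("soap->", [ (n,proj(n,W(p)).round(1)) for p in [(-70,110,90),(-70,-110,90),(70,110,90),(70,-110,90),(-62,102,8),(-62,-102,8)] for n in("side",)])
print("top zoom stud", (proj("top",W((70+0+25-1,-20,249)))-[235,130])*3.2258+[400,0])
for p in [(-89,75,75),(-89,75,182),(-89,-20,65)]: print(p,W(p).round(4),(proj("top",W(p))-[235,130])*3.2258+[400,0],(proj("side",W(p))-[190,120])*2.5+[400,300])
```

```text
top 0.013 (521.834228515625, 402.9236755371094) (84.84021759033203, 59.70735168457031) 64.71847534179688
top 0.02 (520.672607421875, 401.16595458984375) (84.31507873535156, 59.33740997314453) 64.71881866455078
side 0.013 (523.9923706054688, 403.2126159667969) (92.78804779052734, 68.90152740478516) 64.50605773925781
side 0.02 (522.5982055664062, 408.7388000488281) (92.07521057128906, 68.37223815917969) 64.50605773925781
[[488.59613425 146.14489461]
 [506.65275421 -69.65793291]
 [636.46156146 -64.69052361]
 [624.78664196 153.01755877]]
[np.float64(0.217), np.float64(0.13), np.float64(0.218), np.float64(0.136)]
case [0.56412427 0.0412035 ] 0.06174485521064033
soap-> [('side', array([262. , 206.1])), ('side', array([268.6, 165.4])), ('side', array([217. , 202.4])), ('side', array([228.6, 162.5])), ('side', array([259.3, 223.9])), ('side', array([265.4, 185.4]))]
top zoom stud [609.5082279    4.42359459]
(-89, 75, 75) [0.4707 0.1106 0.075 ] [489.81481795 284.39067439] [597.73445979 507.85413716]
(-89, 75, 182) [0.4707 0.1106 0.182 ] [491.26489647 266.64850271] [600.49140795 439.00015114]
(-89, -20, 65) [0.4765 0.0157 0.065 ] [600.56064075 281.34111339] [603.90016472 468.32236567]
```

Run:
```python
from h import *
from scipy.optimize import least_squares
from scipy.spatial.transform import Rotation as Ro
o=get_obs();print(o["time_s"],o["ee_pos"],o["eef_rot"]);R=Ro.from_euler("xyz",o["eef_rot"]).as_matrix();print("tool y dir deg",np.degrees(np.arctan2(R[1,1],R[0,1])))
T=(np.array([[48,260],[305,244]])*1/3.2258+[235,130])
S=np.array([[582,523],[597,418],[472,510],[503,410]])
S=(S-[400,300])/2.5+[190,120]
c=[(-70,110,90),(-70,-110,90),(70,110,90),(70,-110,90)]
def W(q,p):
    a=q[2];return np.array([q[0]+(np.cos(a)*p[0]-np.sin(a)*p[1])/1e3,q[1]+(np.sin(a)*p[0]+np.cos(a)*p[1])/1e3,p[2]/1e3])
f=lambda q:np.r_[[proj("top",W(q,c[i]))-T[i] for i in range(2)],[proj("side",W(q,c[i]))-S[i] for i in range(4)]].ravel()
r=least_squares(f,[.564,.041,.06],loss="soft_l1");print(r.x,f(r.x).round(1))
```

```text
0.1 [0.13589352 0.53270193 0.20496667] [-3.14058306e+00 -8.06790567e-05  2.89176581e+00]
tool y dir deg 75.68598079585607
[0.5622604  0.04568698 0.07481081] [-1.5  1.6 -0.1  2.2  0.1 -2.2 -0.3 -1.2 -1.2 -0.4 -2.8 -0.6]
```

Emit:
send_rows([
  {"x":0.175,"y":-0.059,"spin":0.08,"claw":94},
  {"x":0.175,"y":-0.059,"spin":0.08},
  {"x":0.175,"y":-0.059,"spin":0.08},
  {"x":0.175,"y":-0.059,"spin":0.08},
  {"x":0.175,"y":-0.059,"spin":0.08},
  {"x":0.175,"y":-0.059,"spin":0.08},
  {"x":0.175,"y":-0.059,"spin":0.08},
  {"x":0.175,"y":-0.059,"spin":0.08},
  {"x":0.175,"y":-0.059,"spin":0.08},
  {"x":0.175,"y":-0.059,"spin":0.08},
  {"x":0.175,"y":-0.059,"spin":0.08},
  {},
  {},
])

```text
schema error: expected keys x, y, z, spin, claw
```

Emit:
send_rows([
  {"x":0.175,"y":-0.059,"z":0,"spin":0.08,"claw":94},
  {"x":0.175,"y":-0.059,"z":0,"spin":0.08,"claw":94},
  {"x":0.175,"y":-0.059,"z":0,"spin":0.08,"claw":94},
  {"x":0.175,"y":-0.059,"z":0,"spin":0.08,"claw":94},
  {"x":0.175,"y":-0.059,"z":0,"spin":0.08,"claw":94},
  {"x":0.175,"y":-0.059,"z":0,"spin":0.08,"claw":94},
  {"x":0.175,"y":-0.059,"z":0,"spin":0.08,"claw":94},
  {"x":0.175,"y":-0.059,"z":0,"spin":0.08,"claw":94},
  {"x":0.175,"y":-0.059,"z":0,"spin":0.08,"claw":94},
  {"x":0.175,"y":-0.059,"z":0,"spin":0.08,"claw":94},
  {"x":0.175,"y":-0.059,"z":0,"spin":0.08,"claw":94},
  {"x":0,"y":0,"z":0,"spin":0,"claw":94},
  {"x":0,"y":0,"z":0,"spin":0,"claw":94},
])

```text
time_s: 1.4
ee_pos: [0.5211, 0.4027, 0.2046]
eef_rot: [3.141, -0.001, -2.011]
force: [0.0, 0.4, 0.3]
grip_width: 0.0939
grip_force: 0.0
```

Emit:
send_rows([
  {"x":0,"y":0,"z":-0.16,"spin":0,"claw":94},
  {"x":0,"y":0,"z":-0.2,"spin":0,"claw":94},
  {"x":0,"y":0,"z":-0.2,"spin":0,"claw":94},
  {"x":0,"y":0,"z":-0.2,"spin":0,"claw":94},
  {"x":0,"y":0,"z":-0.16,"spin":0,"claw":94},
  {"x":0,"y":0,"z":-0.08,"spin":0,"claw":94},
  {"x":0,"y":0,"z":0,"spin":0,"claw":94},
  {"x":0,"y":0,"z":0,"spin":0,"claw":40},
  {"x":0,"y":0,"z":0,"spin":0,"claw":40},
  {"x":0,"y":0,"z":0,"spin":0,"claw":40},
  {"x":0,"y":0,"z":0,"spin":0,"claw":40},
  {"x":0,"y":0,"z":0,"spin":0,"claw":40},
  {"x":0,"y":0,"z":0,"spin":0,"claw":40},
], force=15)

```text
time_s: 2.7
ee_pos: [0.5212, 0.4031, 0.0058]
eef_rot: [-3.141, 0.0, -2.009]
force: [-0.3, -0.8, 2.9]
grip_width: 0.052
grip_force: 15.0
```

Emit:
send_rows([
  {"x":0,"y":0,"z":0.1,"spin":0,"claw":40},
  {"x":0,"y":0,"z":0.2,"spin":0,"claw":40},
  {"x":0,"y":0,"z":0.2,"spin":0,"claw":40},
  {"x":0,"y":0,"z":0.2,"spin":0,"claw":40},
  {"x":0,"y":0,"z":0.2,"spin":0,"claw":40},
  {"x":0,"y":0,"z":0.1,"spin":0,"claw":40},
  {"x":0.017,"y":-0.16,"z":0,"spin":-0.085,"claw":40},
  {"x":0.017,"y":-0.16,"z":0,"spin":-0.085,"claw":40},
  {"x":0.017,"y":-0.16,"z":0,"spin":-0.085,"claw":40},
  {"x":0.017,"y":-0.16,"z":0,"spin":-0.085,"claw":40},
  {"x":0.017,"y":-0.16,"z":0,"spin":-0.085,"claw":40},
  {"x":0.017,"y":-0.16,"z":0,"spin":-0.085,"claw":40},
  {"x":0.017,"y":-0.16,"z":0,"spin":-0.085,"claw":40},
  {"x":0.017,"y":-0.16,"z":0,"spin":-0.085,"claw":40},
  {"x":0.017,"y":-0.16,"z":0,"spin":0,"claw":40},
  {"x":0.017,"y":-0.16,"z":0,"spin":0,"claw":40},
  {"x":0,"y":0,"z":0,"spin":0,"claw":40},
  {"x":0,"y":0,"z":0,"spin":0,"claw":40},
])

```text
time_s: 4.5
ee_pos: [0.5549, 0.0829, 0.2054]
eef_rot: [3.141, -0.0, -3.078]
force: [0.4, 0.8, -0.5]
grip_width: 0.0519
grip_force: 15.0
```

Run:
```python
from h import *
o=np.zeros((600,800,3),np.uint8)
i=camera("top");o[:300,:400]=cv2.resize(i[105:231,210:378],(400,300));j=camera("side")
o[:,400:]=cv2.resize(j[90:270,180:300],(400,600));o[300:,:400]=cv2.resize(j,(400,300))
cv2.imwrite("pics/a.png",o)
```

```text
(no output)
```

View pics/a.png

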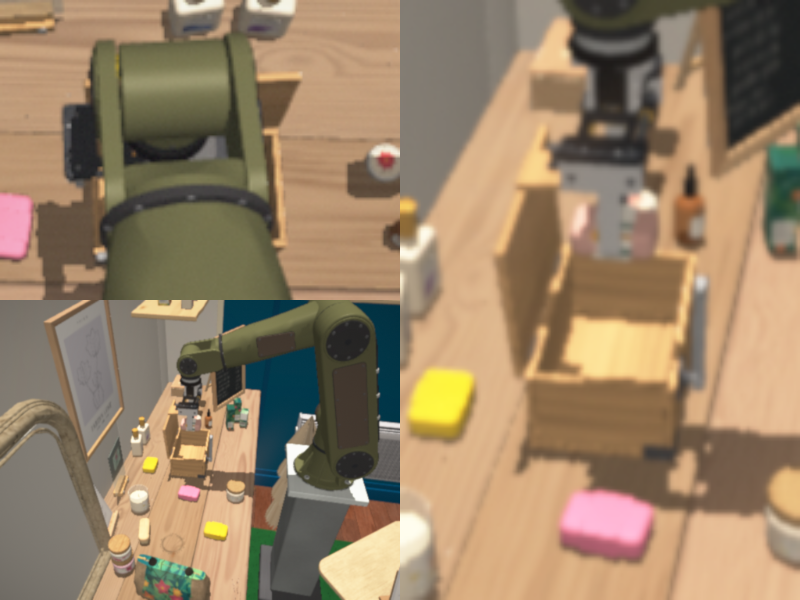

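The soap is held over the case; in the crop the gripper is at (600,170) and clear of the lid and the hook. Lowering it now.

Emit:
send_rows([
  {"x":0,"y":0,"z":-0.12,"spin":0,"claw":40},
  {"x":0,"y":0,"z":-0.15,"spin":0,"claw":40},
  {"x":0,"y":0,"z":-0.15,"spin":0,"claw":40},
  {"x":0,"y":0,"z":-0.15,"spin":0,"claw":40},
  {"x":0,"y":0,"z":-0.15,"spin":0,"claw":40},
  {"x":0,"y":0,"z":-0.1,"spin":0,"claw":40},
  {"x":0,"y":0,"z":-0.08,"spin":0,"claw":40},
  {"x":0,"y":0,"z":-0.04,"spin":0,"claw":40},
  {"x":0,"y":0,"z":0,"spin":0,"claw":40},
  {"x":0,"y":0,"z":0,"spin":0,"claw":40},
])

```text
time_s: 5.6
ee_pos: [0.5553, 0.0836, 0.0181]
eef_rot: [3.142, 0.001, -3.077]
force: [0.0, 0.5, -1.2]
grip_width: 0.0521
grip_force: 15.0
```

Emit:
send_rows([
  {"x":0,"y":0,"z":-0.015,"spin":0,"claw":75},
  {"x":0,"y":0,"z":0,"spin":0,"claw":75},
  {"x":0,"y":0,"z":0,"spin":0,"claw":75},
  {"x":0,"y":0,"z":0,"spin":0,"claw":75},
  {"x":0,"y":0,"z":0.1,"spin":0,"claw":75},
  {"x":0,"y":0,"z":0.15,"spin":0,"claw":75},
  {"x":0,"y":0,"z":0.15,"spin":0,"claw":75},
  {"x":0,"y":0,"z":0.2,"spin":0,"claw":75},
  {"x":0,"y":0,"z":0.2,"spin":0,"claw":75},
  {"x":0,"y":0,"z":0.2,"spin":0,"claw":0},
  {"x":0,"y":0,"z":0.2,"spin":0,"claw":0},
  {"x":0,"y":0,"z":0.225,"spin":0,"claw":0},
  {"x":0,"y":0,"z":0,"spin":0,"claw":0},
  {"x":0,"y":0,"z":0,"spin":0,"claw":0},
])

```text
time_s: 7.0
ee_pos: [0.555, 0.0831, 0.2999]
eef_rot: [3.142, 0.001, -3.077]
force: [0.4, 0.4, -0.5]
grip_width: 0.0384
grip_force: 0.0
```

Emit:
send_rows([
  {"x":0.08,"y":-0.03,"z":0,"spin":0,"claw":0},
  {"x":0.11,"y":-0.041,"z":0,"spin":0,"claw":0},
  {"x":0.11,"y":-0.041,"z":0,"spin":0,"claw":0},
  {"x":0.11,"y":-0.041,"z":0,"spin":0,"claw":0},
  {"x":0.11,"y":-0.041,"z":0,"spin":0,"claw":0},
  {"x":0.11,"y":-0.041,"z":0,"spin":0,"claw":0},
  {"x":0.08,"y":0,"z":0,"spin":0,"claw":0},
  {"x":0,"y":0,"z":0,"spin":0,"claw":0},
  {"x":0,"y":0,"z":0,"spin":0,"claw":0},
])

```text
time_s: 7.9
ee_pos: [0.6965, 0.0362, 0.2977]
eef_rot: [3.141, -0.003, -3.077]
force: [-0.4, -0.5, -1.0]
grip_width: 0.0003
grip_force: 0.0
```

Run:
```python
from h import *
print(get_obs()["grip_width"],get_obs()["qpos"])
o=np.zeros((600,800,3),np.uint8)
i=camera("top");o[:300,:400]=cv2.resize(i[105:231,210:378],(400,300));j=camera("side")
o[:,400:]=cv2.resize(j[90:270,180:300],(400,600));o[300:,:400]=cv2.resize(j,(400,300))
cv2.imwrite("pics/b.png",o)
print(proj("side",get_obs()["ee_pos"]))
```

```text
0.00025579711940460013 [-5.85006605e-04  6.23936610e-01  8.49351731e-01  1.02276569e-05
  1.67081769e+00 -1.63578726e+00]
[201.17526868 121.63349174]
```

View pics/b.png

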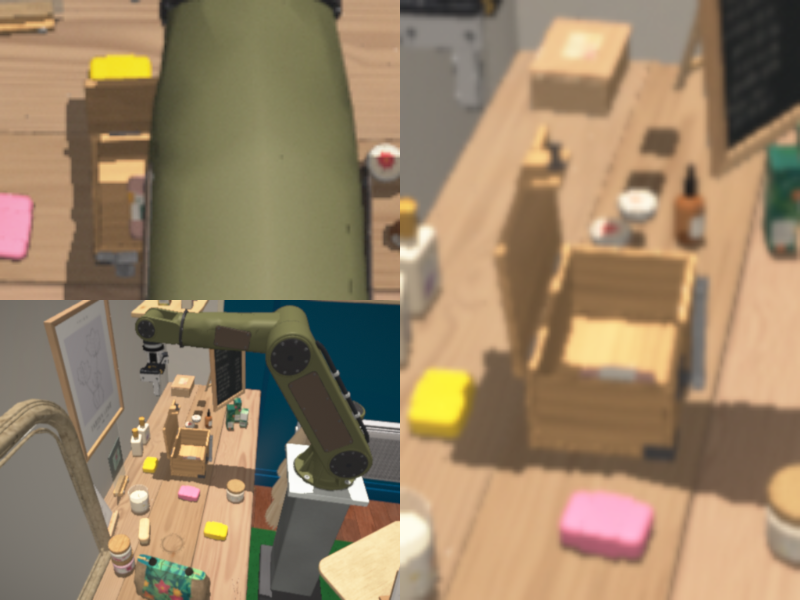

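The soap lies in the case: it shows at top crop (137,210) and side crop (615,375). The lid stands a little past upright, and the fingers are behind and above it.

Run:
```python
import numpy as np
P=[(132.7,188)]
for th in np.r_[1.78,np.arange(1.66,-.01,-.1)]:
    P.append((78-100*np.cos(th)+10*np.sin(th),90+100*np.sin(th)+10*np.cos(th)))
d=np.diff(P,axis=0)/200
for (x,z),p in zip(d,P[1:]): print(round(x,3),round(x*.065,4),round(z,3),np.round(p,0))
```

```text
-0.121 -0.0078 -0.011 [109. 186.]
-0.058 -0.0038 0.015 [ 97. 189.]
-0.05 -0.0032 0.007 [ 87. 190.]
-0.05 -0.0033 0.002 [ 77. 190.]
-0.05 -0.0033 -0.003 [ 67. 190.]
-0.05 -0.0032 -0.008 [ 57. 188.]
-0.049 -0.0032 -0.013 [ 47. 186.]
-0.047 -0.0031 -0.018 [ 38. 182.]
-0.045 -0.0029 -0.022 [ 29. 178.]
-0.043 -0.0028 -0.027 [ 20. 172.]
-0.04 -0.0026 -0.031 [ 12. 166.]
-0.036 -0.0024 -0.035 [  5. 159.]
-0.033 -0.0021 -0.038 [ -1. 152.]
-0.029 -0.0019 -0.041 [ -7. 143.]
-0.025 -0.0016 -0.044 [-12. 135.]
-0.02 -0.0013 -0.046 [-16. 125.]
-0.015 -0.001 -0.048 [-19. 116.]
-0.01 -0.0007 -0.049 [-21. 106.]
```

Emit:
send_rows([
  {"x":0,"y":0,"z":-0.1,"spin":0,"claw":0},
  {"x":0,"y":0,"z":-0.15,"spin":0,"claw":0},
  {"x":0,"y":0,"z":-0.15,"spin":0,"claw":0},
  {"x":0,"y":0,"z":-0.15,"spin":0,"claw":0},
  {"x":0,"y":0,"z":0,"spin":0,"claw":0},
  {"x":0,"y":0,"z":0,"spin":0,"claw":0},
])

```text
time_s: 8.6
ee_pos: [0.6968, 0.0362, 0.1908]
eef_rot: [-3.142, 0.001, -3.077]
force: [-0.2, -0.9, 1.2]
grip_width: 0.0008
grip_force: 0.0
```

Emit:
send_rows([
  {"x":-0.06,"y":-0.004,"z":0,"spin":0,"claw":0},
  {"x":-0.06,"y":-0.004,"z":0,"spin":0,"claw":0},
  {"x":-0.06,"y":-0.004,"z":0,"spin":0,"claw":0},
  {"x":-0.05,"y":-0.003,"z":0,"spin":0,"claw":0},
  {"x":-0.05,"y":-0.003,"z":0,"spin":0,"claw":0},
  {"x":-0.05,"y":-0.003,"z":-0.005,"spin":0,"claw":0},
  {"x":-0.05,"y":-0.003,"z":-0.01,"spin":0,"claw":0},
  {"x":-0.05,"y":-0.003,"z":-0.014,"spin":0,"claw":0},
  {"x":-0.047,"y":-0.003,"z":-0.018,"spin":0,"claw":0},
])

```text
time_s: 9.5
ee_pos: [0.6025, 0.0302, 0.1836]
eef_rot: [-3.141, 0.006, -3.077]
force: [1.2, -0.4, 2.8]
grip_width: 0.0005
grip_force: 1.6
```

Emit:
send_rows([
  {"x":-0.045,"y":-0.003,"z":-0.022,"spin":0,"claw":0},
  {"x":-0.043,"y":-0.003,"z":-0.027,"spin":0,"claw":0},
  {"x":-0.04,"y":-0.003,"z":-0.031,"spin":0,"claw":0},
  {"x":-0.036,"y":-0.002,"z":-0.035,"spin":0,"claw":0},
  {"x":-0.033,"y":-0.002,"z":-0.038,"spin":0,"claw":0},
  {"x":-0.029,"y":-0.002,"z":-0.041,"spin":0,"claw":0},
  {"x":-0.025,"y":-0.002,"z":-0.044,"spin":0,"claw":0},
  {"x":-0.02,"y":-0.001,"z":-0.046,"spin":0,"claw":0},
  {"x":-0.015,"y":-0.001,"z":-0.048,"spin":0,"claw":0},
])

```text
time_s: 10.4
ee_pos: [0.5441, 0.0263, 0.1128]
eef_rot: [-3.142, 0.0, -3.077]
force: [1.6, 0.5, 1.7]
grip_width: 0.0005
grip_force: 0.9
```

Emit:
send_rows([
  {"x":-0.008,"y":0,"z":-0.03,"spin":0,"claw":0},
  {"x":0,"y":0,"z":-0.025,"spin":0,"claw":0},
  {"x":0,"y":0,"z":-0.015,"spin":0,"claw":0},
  {"x":0,"y":0,"z":-0.005,"spin":0,"claw":0},
  {"x":0,"y":0,"z":0,"spin":0,"claw":0},
])

```text
time_s: 10.9
ee_pos: [0.5426, 0.0262, 0.1]
eef_rot: [-3.141, -0.001, -3.077]
force: [-12.3, 0.0, 20.5]
grip_width: 0.0006
grip_force: 10.0
```

Emit:
send_rows([
  {"x":0,"y":0,"z":0.1,"spin":0,"claw":0},
  {"x":0,"y":0,"z":0.2,"spin":0,"claw":0},
  {"x":0,"y":0,"z":0.2,"spin":0,"claw":0},
  {"x":0,"y":0,"z":0.2,"spin":0,"claw":0},
  {"x":0,"y":0,"z":0.1,"spin":0,"claw":0},
  {"x":-0.08,"y":0.17,"z":0,"spin":0,"claw":0},
  {"x":-0.08,"y":0.17,"z":0,"spin":0,"claw":0},
  {"x":-0.08,"y":0.17,"z":0,"spin":0,"claw":0},
  {"x":-0.08,"y":0.18,"z":0,"spin":0,"claw":0},
  {"x":-0.075,"y":0.18,"z":0,"spin":0,"claw":0},
  {"x":0,"y":0,"z":0,"spin":0,"claw":0},
  {"x":0,"y":0,"z":0,"spin":0,"claw":0},
])

```text
time_s: 12.1
ee_pos: [0.4637, 0.2007, 0.2586]
eef_rot: [-3.141, -0.0, -3.076]
force: [0.4, -0.2, 0.2]
grip_width: 0.0003
grip_force: 0.0
```

Run:
```python
from h import *
o=np.zeros((600,800,3),np.uint8)
i=camera("top");o[:300,:400]=cv2.resize(i[130:223,235:359],(400,300));j=camera("side")
o[:,400:]=cv2.resize(j[130:250,220:300],(400,600));o[300:,:400]=cv2.resize(j,(400,300))
cv2.imwrite("pics/c.png",o);cv2.imwrite("pics/ct.png",i);cv2.imwrite("pics/cs.png",j)
```

```text
(no output)
```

View pics/c.png

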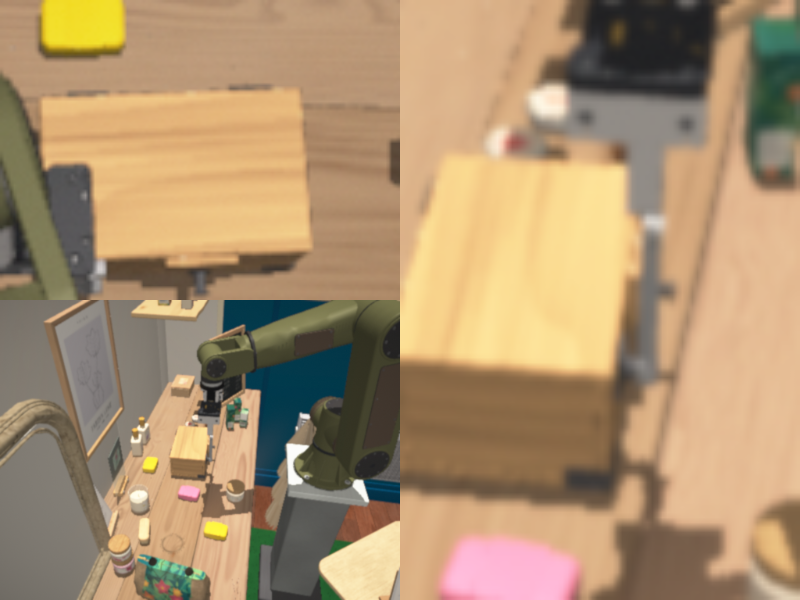

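The lid is flat and shut, with corners at top crop (40,95), (300,90) and (312,250), and the stud at (200,282). The hook is still upright, running from (653,215) to (640,370) in the side crop.

Run:
```python
from h import *
from scipy.optimize import least_squares
T=np.array([[40,93],[301,90],[312,250]])/3.2258+[235,130]
S=(np.array([[438,153],[628,165],[613,368],[401,358]])-[400,0])/5+[220,130]
def W(q,p):
    a=q[2];return np.array([q[0]+(np.cos(a)*p[0]-np.sin(a)*p[1])/1e3,q[1]+(np.sin(a)*p[0]+np.cos(a)*p[1])/1e3,p[2]/1e3])
ct=[(70,112,100),(70,-112,100),(-72,-112,100)];cs=[(70,-112,100),(-72,-112,100),(-72,112,100),(70,112,100)]
f=lambda q,a=1,b=1:np.r_[[a*(proj("top",W(q,c))-t) for c,t in zip(ct,T)],[b*(proj("side",W(q,c))-t) for c,t in zip(cs,S)]].ravel()
for a,b in((1,1),(1,0),(0,1)):
    q=least_squares(f,[.563,.044,.065],args=(a,b)).x;print(a,b,q.round(4))
q=least_squares(f,[.563,.044,.065]).x;print(f(q).round(1))
for p in [(-89,-20,65),(-89,75,75),(-89,75,182)]:
    print(p,W(q,p).round(4),((proj("top",W(q,p))-[235,130])*3.2258).round(),((proj("side",W(q,p))-[220,130])*5+[400,0]).round())
```

```text
1 1 [0.5645 0.0415 0.077 ]
1 0 [0.5655 0.0417 0.0434]
0 1 [0.5651 0.0431 0.1178]
[-0.8  1.8 -0.6 -1.7  0.8 -0.4  0.4 -0.6  3.1 -0.4  0.5  0.4 -3.1 -1. ]
(-89, -20, 65) [0.4773 0.0147 0.065 ] [202. 280.] [657. 286.]
(-89, 75, 75) [0.47   0.1094 0.075 ] [ 91. 285.] [647. 365.]
(-89, 75, 182) [0.47   0.1094 0.182 ] [ 93. 268.] [652. 227.]
```

Run:
```python
import numpy as np
P=[(.1659,.135)]
for f in np.linspace(np.pi/2,0,15): P.append((.1094-.06*np.cos(f)+.005*np.sin(f)+.0125,.075+.06*np.sin(f)+.005*np.cos(f)))
for (y,z),p in zip(np.diff(P,axis=0)/.2,P[1:]): print(round(y,3),round(z,3),np.round(p,3))
```

```text
-0.195 0.0 [0.127 0.135]
-0.034 0.001 [0.12  0.135]
-0.034 -0.003 [0.113 0.135]
-0.033 -0.007 [0.107 0.133]
-0.032 -0.01 [0.1   0.131]
-0.031 -0.014 [0.094 0.128]
-0.029 -0.017 [0.088 0.125]
-0.027 -0.02 [0.083 0.121]
-0.025 -0.023 [0.078 0.116]
-0.022 -0.026 [0.074 0.111]
-0.019 -0.028 [0.07  0.106]
-0.015 -0.03 [0.067 0.1  ]
-0.012 -0.032 [0.065 0.093]
-0.008 -0.033 [0.063 0.087]
-0.005 -0.033 [0.062 0.08 ]
```

Emit:
send_rows([
  {"x":0.02,"y":0,"z":-0.1,"spin":0,"claw":0},
  {"x":0,"y":0,"z":-0.15,"spin":0,"claw":0},
  {"x":0,"y":0,"z":-0.15,"spin":0,"claw":0},
  {"x":0,"y":0,"z":-0.15,"spin":0,"claw":0},
  {"x":0,"y":0,"z":-0.06,"spin":0,"claw":0},
  {"x":0,"y":-0.08,"z":0,"spin":0,"claw":0},
  {"x":0,"y":-0.08,"z":0,"spin":0,"claw":0},
  {"x":0,"y":0,"z":0,"spin":0,"claw":0},
  {"x":0,"y":0,"z":0,"spin":0,"claw":0},
])

```text
time_s: 13.1
ee_pos: [0.4683, 0.1681, 0.1373]
eef_rot: [3.141, 0.001, -3.079]
force: [-0.8, -0.7, 0.2]
grip_width: 0.0004
grip_force: 0.0
```

Emit:
send_rows([
  {"x":0,"y":-0.04,"z":-0.002,"spin":0,"claw":0},
  {"x":0,"y":-0.04,"z":-0.002,"spin":0,"claw":0},
  {"x":0,"y":-0.042,"z":-0.002,"spin":0,"claw":0},
  {"x":0,"y":-0.042,"z":-0.002,"spin":0,"claw":0},
  {"x":0,"y":-0.041,"z":-0.002,"spin":0,"claw":0},
  {"x":0.001,"y":-0.034,"z":0,"spin":0,"claw":0},
  {"x":0.001,"y":-0.034,"z":-0.003,"spin":0,"claw":0},
  {"x":0.001,"y":-0.033,"z":-0.007,"spin":0,"claw":0},
  {"x":0.001,"y":-0.032,"z":-0.01,"spin":0,"claw":0},
  {"x":0.001,"y":-0.031,"z":-0.014,"spin":0,"claw":0},
])

```text
time_s: 14.1
ee_pos: [0.4689, 0.094, 0.1278]
eef_rot: [3.142, 0.0, -3.077]
force: [1.4, 0.7, 0.5]
grip_width: 0.0007
grip_force: 0.5
```

Emit:
send_rows([
  {"x":0.001,"y":-0.029,"z":-0.017,"spin":0,"claw":0},
  {"x":0.001,"y":-0.027,"z":-0.02,"spin":0,"claw":0},
  {"x":0.001,"y":-0.025,"z":-0.023,"spin":0,"claw":0},
  {"x":0.001,"y":-0.022,"z":-0.026,"spin":0,"claw":0},
  {"x":0.001,"y":-0.019,"z":-0.028,"spin":0,"claw":0},
  {"x":0.001,"y":-0.015,"z":-0.03,"spin":0,"claw":0},
])

```text
time_s: 14.7
ee_pos: [0.4699, 0.0668, 0.0985]
eef_rot: [-3.141, -0.0, -3.077]
force: [0.5, 0.6, 1.7]
grip_width: 0.0006
grip_force: 0.6
```

Contact forces look right, so I'll finish the press.

Emit:
send_rows([
  {"x":0.002,"y":-0.012,"z":-0.03,"spin":0,"claw":0},
  {"x":0.002,"y":-0.008,"z":-0.03,"spin":0,"claw":0},
  {"x":0,"y":-0.005,"z":-0.02,"spin":0,"claw":0},
  {"x":0,"y":0,"z":-0.012,"spin":0,"claw":0},
  {"x":0,"y":0,"z":-0.008,"spin":0,"claw":0},
  {"x":0,"y":0,"z":0,"spin":0,"claw":0},
])

```text
time_s: 15.3
ee_pos: [0.4708, 0.0621, 0.08]
eef_rot: [-3.141, 0.0, -3.077]
force: [-7.1, -2.4, 15.0]
grip_width: 0.0004
grip_force: 7.4
```

Emit:
send_rows([
  {"x":0,"y":0,"z":0.1,"spin":0,"claw":0},
  {"x":0,"y":0,"z":0.2,"spin":0,"claw":0},
  {"x":0,"y":0,"z":0.2,"spin":0,"claw":0},
  {"x":0,"y":0,"z":0.2,"spin":0,"claw":0},
  {"x":-0.05,"y":0.2,"z":0.1,"spin":0,"claw":0},
  {"x":-0.05,"y":0.2,"z":0,"spin":0,"claw":0},
  {"x":-0.05,"y":0.2,"z":0,"spin":0,"claw":0},
  {"x":-0.05,"y":0.2,"z":0,"spin":0,"claw":0},
  {"x":-0.05,"y":0.2,"z":0,"spin":0,"claw":0},
  {"x":-0.05,"y":0.2,"z":0,"spin":0,"claw":0},
  {"x":0,"y":0.1,"z":0,"spin":0,"claw":0},
  {"x":0,"y":0,"z":0,"spin":0,"claw":0},
  {"x":0,"y":0,"z":0,"spin":0,"claw":0},
])

```text
time_s: 16.6
ee_pos: [0.4106, 0.322, 0.2388]
eef_rot: [-3.141, -0.0, -3.076]
force: [0.8, 0.1, -1.0]
grip_width: 0.0003
grip_force: 0.0
```

Run:
```python
from h import *
o=np.zeros((600,800,3),np.uint8)
i=camera("top");o[:300,:400]=cv2.resize(i[130:223,235:359],(400,300));j=camera("side")
o[:,400:]=cv2.resize(j[130:250,220:300],(400,600));o[300:,:400]=cv2.resize(i,(400,300))
cv2.imwrite("pics/d.png",o)
```

```text
(no output)
```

View pics/d.png

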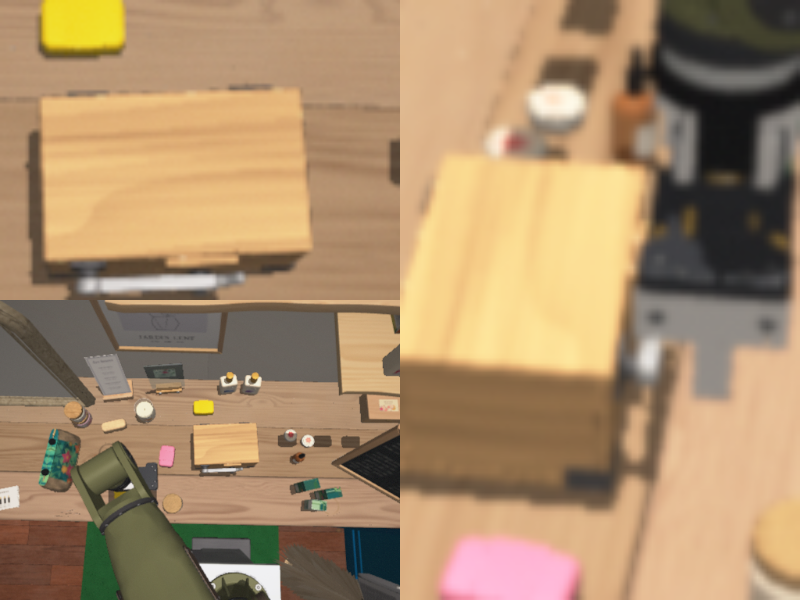

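The lid is shut, and the hook lies level across the stud, from (75,282) to (240,280) in the top crop. Nothing else has moved and the arm is clear, so I'm handing in.

```bash
python3 -c "
from station import *
print(hand_in())"
```

```text
the job is handed in; nothing more can be done
None
```

The soap is in the case, the lid is fully shut and the hook rests home on the stud; the other goods stand where they were, and the job was handed in after about 17 s of robot time.

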